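# Screw the lid onto the gauge canister

### The job

Close the gauge canister: set its lid level on the threaded neck, turn it back anticlockwise as far as needed until it drops into the thread start, then screw it clockwise until it is tight, and let go. Leave the V-block and the steel length bar where they are.

Things in the scene. Friction and masses are not known exactly. Their poses are not given: they have to be found in the camera images.
- canister_mouth (a point): Centre of the open canister's rim, 96 mm above the table; z up. The canister is an upright plain metal can, body 100 mm across, foot flange 128 mm across and 8 mm high, bolted down: it neither moves nor turns. A steel ring gauge is stored in it. A springy black rubber seal ring, 68 mm across, stands 8 mm above the rim.
- canister_neck (a point): Point on the canister's axis 17 mm below the rim, half-way up the 34 mm high neck. Neck 76 mm across, tapering to 71 mm at the rim. Three thread ridges stand out to 86 mm; each spans 75 degrees and, seen from above, falls clockwise to an upright stop rib. The gaps between them are the thread starts; see or feel where they are.
- lid_bar (a point): Centre of the grip bar of the loose metal screw lid; z up out of the lid, x along the bar. Bar 80 long, 18 wide, 32 high, on the lid's round top: this point is 16 mm above the top surface. Height of this point above canister_mouth, lid level: 33 to 42 mm while its lugs ride on top of ridges or ribs, 28 to 29 mm once dropped into a thread start, 24 mm when tight.
- lid_skirt (a point): Centre of the lower edge of the lid's skirt, 49 mm below lid_bar. Lid 100 mm across, 65 mm high with its bar, 0.2 to 0.3 kg. Skirt bore 90 mm, 28 mm deep, with three inward lugs 6 mm thick, 5 mm above the lower edge, tips 79 mm across. It starts on the table right way up. Put on within 3 mm of centre, it centres itself.
- seal (a joint): How far the seal is pressed down, m: 0 free, 0.005 when tight. Right-hand thread: from on top, turn the lid anticlockwise, at most 110 degrees (it rises up to 7 mm), till it drops; then clockwise 50 to 115 degrees to the stop. That takes under 0.4 N m and no push: turned with the fingers loosely either side of its bar, the lid sinks freely.
- v_block: Bystander: steel V-block 40 x 42 x 34 mm, origin under its centre; stands between and beyond the lid and canister.
- length_bar: Bystander: steel length bar 18 x 90 x 26 mm, origin under its centre; lies on the near side between lid and canister.
Mind the look-alikes: they are no part of the job. Leave any green look-alike of the part that bears lid_bar alone.

How it is judged:
By the outcome, as a careful person would: the job done as asked, in the order asked, and still so for the second after the job is handed in, with the robot touching nothing.
It also fails if it takes over 51 s, if anything falls off the work surface, if the arm or the gripper's body presses on something with over 40 N, if the wrist force passes 120 N, or if a joint passes its speed limit or range.

### The arm

A 6-joint arm with a two-finger parallel gripper is mounted at the origin on a cart in front of the work surface, level with it; the furniture and walls round the work are solid. World frame = base frame: x ahead of the robot, y to its left, z up, the work surface at z = 0. Lengths are in m, angles in degrees, forces in N, time in s.
With the tool pointing down it reaches from about 0.375 to 0.975 m from the base axis. Payload 3.8 kg.
Tool frame: the origin (TCP) lies midway between the tips of the shut fingers; the grasp point (between the pads) lies 19 mm behind it; z points along the fingers, x is the direction in which the jaws open and shut, and the axes are right-handed (so a half turn about z gives the same grasp; the last joint's range is limited). The gripper opens to 88 mm and grips with 3 to 60 N. Pads are 18 mm wide; open, the fingers measure 123 mm over their backs; the gripper's body (75 mm by 187 mm) begins 45 mm behind the grasp point.
Start: joints at [68.818, 15.12, 91.902, -0, 72.978, -2.114], TCP at [0.221, 0.638, 0.239] pointing down, gripper open.
Joint ranges: [-150.88, 150.88], [-54.13, 125.18], [17.81, 147.31], [-75.09, 255.09], [0, 152.58], [-146.25, 146.25]. Speed limits (degrees/s): [147.25, 147.25, 180, 180, 180, 180].

### API

Orientations are given as [roll, pitch, yaw] about the fixed x, y, z axes, in that order (R = Rz(yaw) Ry(pitch) Rx(roll)).
In Python, from station import status, cams, order, boxes_of gives the robot as it stands.
- The arm moves only by the tool move_arm, never from a script. Its argument "plan" is a list of rows, each an object with "linear": the shift along the tool's x, y, z in cm, a list of three; "angular": the turn, a rotation vector about the tool's x, y, z in rad, a list of three; "claw": the finger opening in cm, from 0 to 8.81. In form: [{"linear": [tx, ty, tz], "angular": [ax, ay, az], "claw": claw}, ...]. A call has 1 to 5 rows; each row is the pose to reach, as a shift and turn from the pose commanded when the call began, along the tool's axes at that moment; what a row does not reach only later rows make up. A row lasts 1/12 s, in which the tool goes at most 41.7 mm and 7.16 degrees, less where a joint would pass 70% of its speed; a pose out of reach is approached as far as the arm can. A call with a gripper value outside its range is refused whole. The fingers move at their own pace and stop on an object; the grip force is fixed at half the most. Time passes only in rows, so rows that repeat a pose let the fingers close. It gives the time, the measured TCP pose, the force and the opening at its end, in the units of the state.
- status.sense(): the state, without advancing time (a new reading comes with each control period).
- cams.grab_frame(name): name is "side" or "top" or "wrist"; returns the picture (420x560x3 uint8, red, green, blue); there is no depth.
- cams.calibration(name): a dict with "fov_y" (degrees; the focal length in pixels is half the picture's height over the tangent of half this angle, whatever the lens; pixels are square), "cx", "cy" (the principal point, pixels), "R" (3x3) and "t" (3): a world point X has camera coordinates R X + t; the wrist camera has in their place "mount" (4x4, takes a point from camera to tool coordinates, whose origin is the TCP and whose axes are the tool frame's). Camera axes: x right, y down, z forward; pixel columns grow to the right and rows downward; lengths in m; the calibration is good to about 2 mm. A picture is of the moment at which its call begins: read the wrist's pose just before it. calibration takes no time and is no camera call.
- order.finish_job(): hands the job in, once; it reports no verdict.
Trained networks look in the newest picture that a camera, given by its name, has taken for a name from the list of things; names that differ only in an ending like _2 or _b are one class to them, and where a whole thing is asked for, a point or a joint stands for the part that bears it (a point fixed in the world has none). Each returns a list of dicts, best first, with "conf" (0 to 1); they miss things now and then, are a little off and sometimes report something else, mostly with a low value. They report only what shows in the picture. A call takes as long as a camera call. They do not tell look-alikes from the thing itself.
- boxes_of(camera, target): "bbox" ([left, top, width, height] in pixels, round what is visible of it).
The state is a dict: "t": time; "joint_pos": joint angles; "dq": joint speeds; "effort": joint torques, N m; "ee_pos": TCP position; "tool_rot": TCP orientation; "contact_force": force on the tool from outside, world axes, zero at the start; "wrist_torque": the same for the moment, N m; "opening": finger opening in m.
Only numpy, scipy, OpenCV 4.12 (cv2) and the standard library are available. Lean on these libraries where they do the work, as an engineer would, in place of code of your own. Each camera call takes 0.05 s, during which the arm holds its last target.

## Working session

There is one attempt and no reset: what is moved stays moved. The work goes in short steps, Python scripts to look and compute and a tool call to move; the robot and the scene stay as the last step left them, time stands still between calls to the robot, and variables do not carry over. Pictures are saved under pics/ and viewed, and the job is handed in when it is done.

Besides the shell and the picture viewer there is one more tool, called after "Request:" as a command line: name --argument value ..., lists and objects as JSON in quotes. move_arm: Moves the arm, as the interface text tells. Its arguments: {"type":"object","properties":{"plan":{"type":"array"}},"required":["plan"]}

```bash
mkdir -p pics; ls; python3 - <<'E'
from station import status,cams,order,boxes_of
import cv2,json
print(status.sense())
for n in ["side","top","wrist"]:
    f=cams.grab_frame(n); cv2.imwrite(f"pics/{n}0.png",f[:,:,::-1])
    c=cams.calibration(n); print(n,c)
    for t in ["lid_bar","canister_mouth","canister_neck","v_block","length_bar"]:
        try: print(t,[(b['bbox'],round(b['conf'],2)) for b in boxes_of(n,t)])
        except Exception as e: print(t,e)
print(status.sense()['t'])
E
```

```text
pics
{'t': 0.0, 'joint_pos': array([ 6.88183064e+01,  1.51693827e+01,  9.19776612e+01,  1.11400834e-03,
        7.29768408e+01, -2.11455872e+00]), 'dq': array([ 0.05323949,  0.04212821, -0.02624255, -0.03662713, -0.09667862,
        0.0172795 ]), 'effort': array([-5.23461204e-04, -5.02128017e+01, -3.56865907e+01,  7.27243535e-02,
        2.94299168e-02, -1.66548989e-04]), 'ee_pos': array([0.22026047, 0.63733421, 0.23741922]), 'tool_rot': array([-1.79994365e+02,  1.23761058e-01,  7.09325439e+01]), 'contact_force': array([0.55712368, 0.85503045, 0.41250724]), 'wrist_torque': array([-0.0237794 ,  0.00163049, -0.04234852]), 'opening': 0.0881966931272232}
side {'fov_y': 49.83659758070687, 'cx': 274.10190952469094, 'cy': 210.94033414522863, 'R': array([[ 0.89758529, -0.44031541,  0.02151688],
       [-0.19094696, -0.43231163, -0.88127516],
       [ 0.39734104,  0.78691104, -0.47211345]]), 't': array([-0.48102603,  0.18715737,  0.77917491])}
lid_bar [([257.9, 239.7, 52.7, 48.4], 0.84), ([304.9, 274.6, 55.3, 66.5], 0.7), ([247.6, 206.7, 41.5, 44.6], 0.61), ([326.5, 230.4, 52.3, 49.9], 0.55)]
[... 641 characters left out ...]
_mouth [([161.7, 184.8, 54.3, 55.7], 0.65)]
canister_neck [([160.5, 185.8, 56.3, 55.0], 0.63)]
v_block [([285.9, 156.8, 18.9, 23.2], 0.57)]
length_bar [([271.4, 267.1, 35.3, 26.1], 0.81)]
wrist {'fov_y': 60.17164169878927, 'cx': 267.82112338068464, 'cy': 211.90391185592915, 'mount': array([[ 9.99999848e-01,  5.12830271e-04,  2.04858860e-04,
         6.98590804e-04],
       [-5.50583325e-04,  9.54530049e-01,  2.98114209e-01,
        -7.75829294e-02],
       [-4.26619471e-05, -2.98114277e-01,  9.54530186e-01,
        -1.46320474e-01],
       [ 0.00000000e+00,  0.00000000e+00,  0.00000000e+00,
         1.00000000e+00]])}
lid_bar []
canister_mouth []
canister_neck []
v_block []
length_bar []
0.9
```

View pics/side0.png

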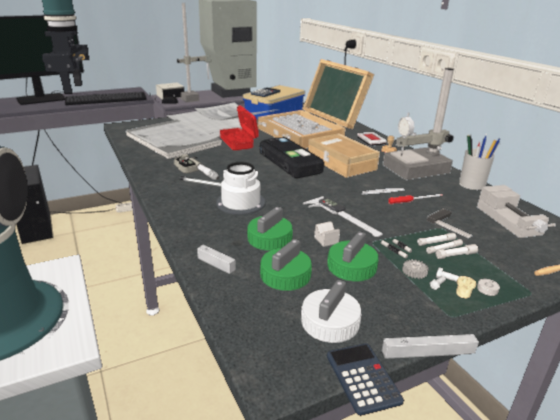

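View pics/top0.png

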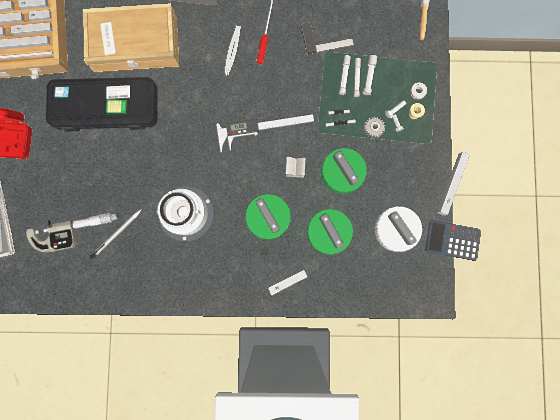

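```bash
python3 -c "
import cv2
a=cv2.imread('pics/top0.png')[130:310,140:440];cv2.imwrite('pics/topz.png',cv2.resize(a,None,fx=2.6,fy=2.6,interpolation=cv2.INTER_CUBIC))
a=cv2.imread('pics/side0.png')[140:360,180:400];cv2.imwrite('pics/sidez.png',cv2.resize(a,None,fx=2.7,fy=2.7,interpolation=cv2.INTER_CUBIC))"
```

```text
(no output)
```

View pics/topz.png

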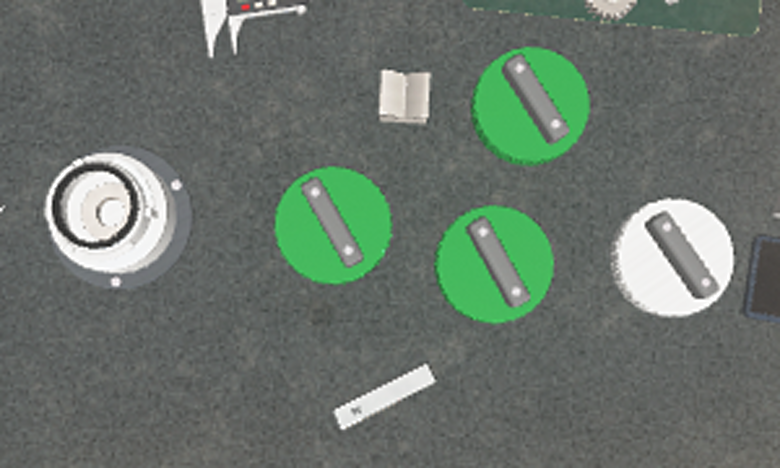

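View pics/sidez.png

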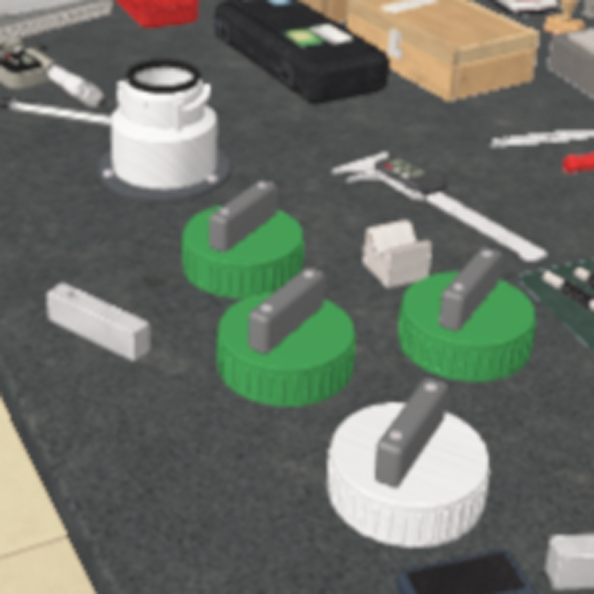

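```bash
cat > h.py <<'E'
import numpy as np
from station import status,cams,order,boxes_of
from scipy.spatial.transform import Rotation as Ro
def KRt(name,st=None):
    c=cams.calibration(name); f=210/np.tan(np.radians(c['fov_y']/2))
    K=np.array([[f,0,c['cx']],[0,f,c['cy']],[0,0,1]])
    if name=='wrist':
        st=st or status.sense()
        T=np.eye(4);T[:3,:3]=Ro.from_euler('xyz',st['tool_rot'],degrees=True).as_matrix();T[:3,3]=st['ee_pos']
        M=np.linalg.inv(T@c['mount']); return K,M[:3,:3],M[:3,3]
    return K,np.array(c['R']),np.array(c['t'])
def ray(cam,p):
    K,R,t=cam; d=R.T@np.linalg.solve(K,[p[0],p[1],1]); return -R.T@t,d/np.linalg.norm(d)
def tri(obs):
    A=np.zeros((3,3));b=np.zeros(3);rs=[ray(c,p) for c,p in obs]
    for o,d in rs:
        P=np.eye(3)-np.outer(d,d);A+=P;b+=P@o
    X=np.linalg.solve(A,b); return X,[round(float(np.linalg.norm((np.eye(3)-np.outer(d,d))@(X-o))),4) for o,d in rs]
def onz(cam,p,z):
    o,d=ray(cam,p); return o+d*(z-o[2])/d[2]
def proj(cam,X):
    K,R,t=cam; q=K@(R@np.array(X)+t); return q[:2]/q[2]
E
python3 - <<'E'
from h import *
T=KRt('top');S=KRt('side')
a=tri([(T,(396.9,217.3)),(S,(339.3,283.3))]);b=tri([(T,(411.9,238.5)),(S,(326.7,301.5))])
print(a,b);m=(a[0]+b[0])/2;print(m,np.degrees(np.arctan2(*(a[0]-b[0])[[1,0]])))
print('seal',tri([(T,(176.5,209.2)),(S,(240.7,168.1))]))
# flange ellipse center top, z=.008
print('vblock',onz(T,(295,167),.034),'lb',onz(T,(287.5,282.5),.026))
for p in [(268.3,216.6),(330.5,231.7),(344.5,170.3)]: print('green',onz(T,p,.033))
for n in ['side','top']: print(cams.calibration(n))if 0 else None
print('proj',proj(T,(m[0],m[1],.033)))
E
```

```text
(array([ 0.54544713, -0.23109511,  0.06510919]), [0.0013, 0.0013]) (array([ 0.50001678, -0.26298879,  0.06459518]), [0.0012, 0.0012])
[ 0.52273195 -0.24704195  0.06485219] 35.0701915494341
seal (array([0.55413426, 0.23726802, 0.09844166]), [0.0018, 0.0018])
vblock [ 0.65760729 -0.00987614  0.034     ] lb [0.39992661 0.00390382 0.026     ]
green [0.54494316 0.04844098 0.033     ]
green [ 0.51306347 -0.09025604  0.033     ]
green [ 0.65183212 -0.1215484   0.033     ]
proj [400.81498204 228.24413583]
```

```bash
cat >> h.py <<'E'
def go(xyz,yaw=None,level=True):
    st=status.sense(); R0=Ro.from_euler('xyz',st['tool_rot'],degrees=True)
    d=R0.inv().apply(np.array(xyz)-st['ee_pos'])*100
    y=st['tool_rot'][2] if yaw is None else yaw
    R1=Ro.from_euler('xyz',[180,0,y],degrees=True)
    print('t %.2f'%st['t'],'pos',st['ee_pos'].round(4),'rpy',st['tool_rot'].round(2),'F',st['contact_force'].round(1),'Mz %.2f'%st['wrist_torque'][2],'open %.4f'%st['opening'])
    print('linear',d.round(2),'n',np.linalg.norm(d).round(1),'ang',(R0.inv()*R1).as_rotvec().round(3))
E
python3 -c "
from h import *
go((.554,.237,.26),20)"
```

```text
t 0.90 pos [0.2205 0.638  0.2387] rpy [180.    -0.    70.93] F [-0.1  0.1  0.5] Mz -0.06 open 0.0884
linear [-27.    44.62  -2.13] n 52.2 ang [-0.    -0.     0.889]
```

Request:
move_arm --plan '[{"linear": [-27, 44.6, -2.1], "angular": [0, 0, 0.89], "claw": 8.8}, {"linear": [-27, 44.6, -2.1], "angular": [0, 0, 0.89], "claw": 8.8}, {"linear": [-27, 44.6, -2.1], "angular": [0, 0, 0.89], "claw": 8.8}, {"linear": [-27, 44.6, -2.1], "angular": [0, 0, 0.89], "claw": 8.8}, {"linear": [-27, 44.6, -2.1], "angular": [0, 0, 0.89], "claw": 8.8}]'

```text
t: 1.32
ee_pos: [0.3544, 0.4765, 0.2473]
tool_rot: [-180.0, -0.0, 34.8]
contact_force: [0.7, 0.3, -0.2]
opening: 0.088
```

```bash
python3 -c "
from h import *
go((.554,.237,.26),20)"
```

```text
t 1.32 pos [0.3544 0.4765 0.2473] rpy [-1.800e+02 -2.000e-02  3.481e+01] F [ 0.7  0.3 -0.2] Mz 0.00 open 0.0880
linear [ 2.72 31.06 -1.27] n 31.2 ang [-0.    -0.     0.259]
```

Request:
move_arm --plan '[{"linear": [2.7, 31, -1.3], "angular": [0, 0, 0.26], "claw": 8.8}, {"linear": [2.7, 31, -1.3], "angular": [0, 0, 0.26], "claw": 8.8}, {"linear": [2.7, 31, -1.3], "angular": [0, 0, 0.26], "claw": 8.8}, {"linear": [2.7, 31, -1.3], "angular": [0, 0, 0.26], "claw": 8.8}, {"linear": [2.7, 31, -1.3], "angular": [0, 0, 0.26], "claw": 8.8}]'

```text
t: 1.73
ee_pos: [0.4887, 0.317, 0.2562]
tool_rot: [-180.0, -0.0, 20.2]
contact_force: [0.7, 0.6, 1.2]
opening: 0.0881
```

```bash
python3 -c "
from h import *
import cv2,pickle
st=status.sense()
f=cams.grab_frame('wrist'); cv2.imwrite('pics/w1.png',f[:,:,::-1]);pickle.dump(st,open('w1.pkl','wb'))
go((.554,.237,.26),20)"
```

```text
t 1.78 pos [0.4936 0.3113 0.2566] rpy [179.68  -0.19  20.  ] F [ 2.5 -2.3  0.6] Mz 0.00 open 0.0880
linear [ 3.13  9.05 -0.27] n 9.6 ang [ 0.006 -0.003  0.   ]
```

View pics/w1.png

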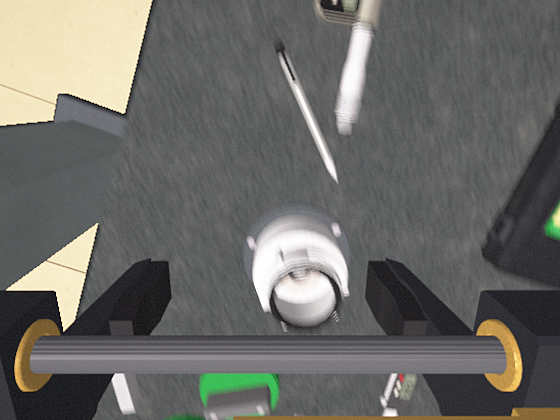

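Request:
move_arm --plan '[{"linear": [2.5, 8, -0.3], "angular": [0, 0, 0], "claw": 8.8}, {"linear": [2.5, 8, -0.3], "angular": [0, 0, 0], "claw": 8.8}, {"linear": [2.5, 8, -0.3], "angular": [0, 0, 0], "claw": 8.8}, {"linear": [2.5, 8, -0.3], "angular": [0, 0, 0], "claw": 8.8}]'

```text
t: 2.12
ee_pos: [0.5399, 0.2506, 0.2589]
tool_rot: [-180.0, -0.0, 20.0]
contact_force: [0.2, 0.5, -0.9]
opening: 0.088
```

```bash
python3 -c "
from h import *
import cv2,pickle
st=status.sense()
f=cams.grab_frame('wrist'); cv2.imwrite('pics/w2.png',f[:,:,::-1]);pickle.dump(st,open('w2.pkl','wb'))
c=KRt('wrist',st)
print(proj(c,(.554,.237,.104)),proj(c,(.554,.237,.096)),proj(c,(.554,.237,0)))
go((.554,.237,.26),20)"
```

```text
[277.32224629 213.60998341] [277.0957223  210.89997635] [275.02717803 186.1530624 ]
t 2.17 pos [0.539  0.2518 0.2587] rpy [-1.7996e+02  2.0000e-02  2.0100e+01] F [-0.3 -0.3 -0.4] Mz -0.06 open 0.0880
linear [ 0.9   1.91 -0.13] n 2.1 ang [-0.001  0.     0.002]
```

View pics/w2.png

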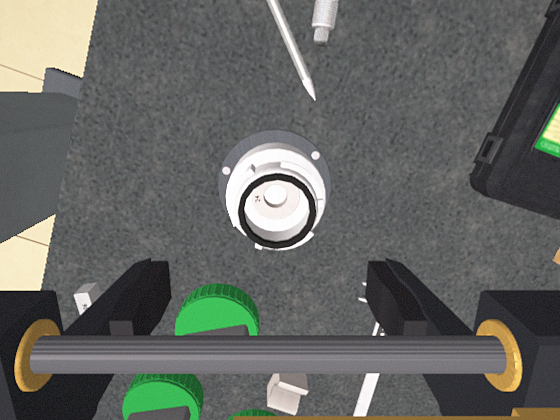

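```bash
python3 - <<'E'
import cv2,pickle,numpy as np
from h import *
a=cv2.imread('pics/w2.png');st=pickle.load(open('w2.pkl','rb'));c=KRt('wrist',st)
m=(a.max(2)<60).astype(np.uint8);n,l,s,ce=cv2.connectedComponentsWithStats(m)
for i in range(1,n):
    if s[i,4]>100: print(s[i],ce[i])
k=l[210,315] if l[210,315] else 0
cs,_=cv2.findContours((m[160:260,225:330]).copy(),cv2.RETR_EXTERNAL,cv2.CHAIN_APPROX_NONE)
q=max(cs,key=len)+np.array([225,160]);e=cv2.fitEllipse(q);print(e)
p=e[0]
top=(KRt('top'),(176.5,209.2));sd=(KRt('side'),(240.7,168.1))
print(tri([(c,p),top]),tri([(c,p),top,sd]),onz(c,p,.104))
z=a[120:260,205:345];cv2.imwrite('pics/w2z.png',cv2.resize(z,None,fx=4.2,fy=4.2,interpolation=cv2.INTER_CUBIC))
E
```

```text
[ 470    0   90  219 7890] [528.0139417  133.12065906]
[481 140  13  18 108] [486.81481481 148.24074074]
[ 239  174   77   74 1266] [276.68404423 211.9107425 ]
[    0   258   172   162 11264] [ 79.07022372 337.68368253]
[  365   258   195   158 11883] [464.77278465 332.64891021]
((276.63104248046875, 210.6434783935547), (73.26139831542969, 75.87701416015625), 82.7523193359375)
(array([0.55279658, 0.23787231, 0.09885256]), [0.0004, 0.0004]) (array([0.55386485, 0.23746153, 0.09823953]), [0.0007, 0.0015, 0.0021]) [0.55248852 0.23933014 0.104     ]
```

View pics/w2z.png

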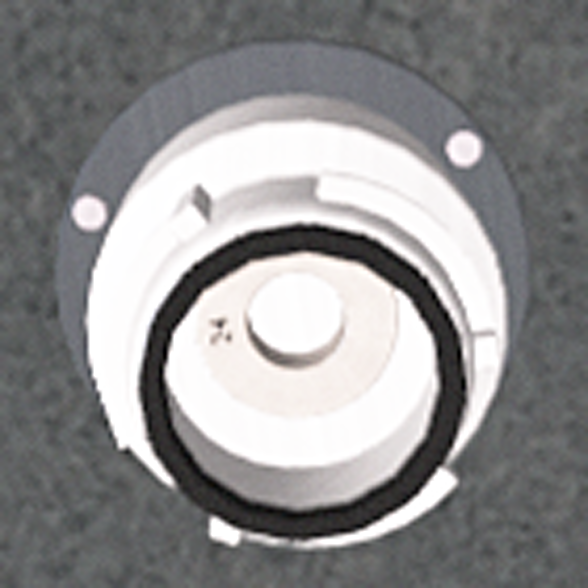

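```bash
python3 -c "
from h import *
go((.556,.236,.26),-55)"
```

```text
t 2.17 pos [0.539  0.2518 0.2587] rpy [-1.7996e+02  2.0000e-02  2.0100e+01] F [-0.3 -0.3 -0.4] Mz -0.06 open 0.0880
linear [ 1.05  2.07 -0.13] n 2.3 ang [-0.000e+00  1.000e-03  1.311e+00]
```

Request:
move_arm --plan '[{"linear": [1, 2, 0], "angular": [0, 0, 0.62], "claw": 8.8}, {"linear": [1, 2, 0], "angular": [0, 0, 0.62], "claw": 8.8}, {"linear": [1, 2, 0], "angular": [0, 0, 0.62], "claw": 8.8}, {"linear": [1, 2, 0], "angular": [0, 0, 0.62], "claw": 8.8}, {"linear": [1, 2, 0], "angular": [0, 0, 0.62], "claw": 8.8}]'

```text
t: 2.58
ee_pos: [0.5539, 0.2387, 0.2586]
tool_rot: [-180.0, 0.0, -15.5]
contact_force: [0.2, -0.5, 0.4]
opening: 0.0876
```

Request:
move_arm --plan '[{"linear": [0, 0, 0], "angular": [0, 0, 0.5], "claw": 8.8}, {"linear": [0, 0, 0], "angular": [0, 0, 0.5], "claw": 8.8}, {"linear": [0, 0, 0], "angular": [0, 0, 0.5], "claw": 8.8}, {"linear": [0, 0, 0], "angular": [0, 0, 0.5], "claw": 8.8}, {"linear": [0, 0, 0], "angular": [0, 0, 0.5], "claw": 8.8}]'

```text
t: 3.0
ee_pos: [0.5539, 0.2388, 0.2587]
tool_rot: [180.0, 0.0, -44.0]
contact_force: [0.0, 0.1, -0.1]
opening: 0.0879
```

```bash
python3 - <<'E'
import cv2,pickle,numpy as np
from h import *
st=status.sense();a=cams.grab_frame('wrist')[:,:,::-1].copy();cv2.imwrite('pics/w3.png',a);pickle.dump(st,open('w3.pkl','wb'))
c=KRt('wrist',st);c2=KRt('wrist',pickle.load(open('w2.pkl','rb')))
p0=proj(c,(.553,.238,.104));print(p0)
x,y=int(p0[0])-50,int(p0[1])-50
m=(a.max(2)<60).astype(np.uint8)
cs,_=cv2.findContours(m[y:y+100,x:x+100].copy(),cv2.RETR_EXTERNAL,cv2.CHAIN_APPROX_NONE)
q=max(cs,key=len)+np.array([x,y]);e=cv2.fitEllipse(q);print(e)
p=e[0];top=(KRt('top'),(176.5,209.2))
for z in (.098,.104): print(onz(c,p,z),onz(c2,(276.6,210.6),z))
print(tri([(c,p),(c2,(276.6,210.6))]))
go((.523,-.247,.2),-55)
E
```

```text
[268.48651475 195.06707734]
((269.5300598144531, 193.65530395507812), (75.8371353149414, 77.16336059570312), 101.40205383300781)
[0.55345298 0.2371471  0.098     ] [0.55257726 0.23713774 0.098     ]
[0.55450979 0.23827918 0.104     ] [0.5517998  0.23882327 0.104     ]
(array([0.55294961, 0.23652734, 0.09537474]), [0.0001, 0.0001])
t 3.05 pos [0.554  0.2385 0.2587] rpy [ 1.7999e+02  3.0000e-02 -4.3680e+01] F [-0.3 -0.8  0.4] Mz -0.01 open 0.0881
linear [31.29 37.26  5.86] n 49.0 ang [0.    0.001 0.198]
```

View pics/w3.png

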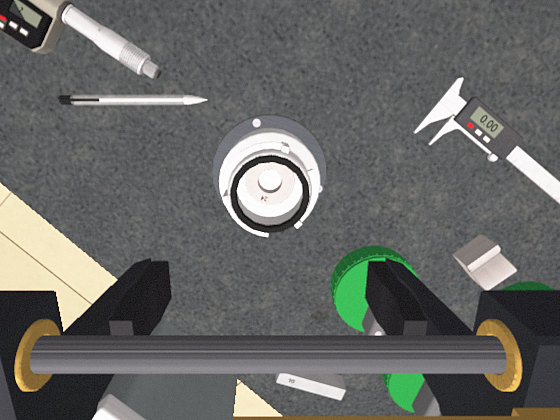

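Request:
move_arm --plan '[{"linear": [31.3, 37.2, 3], "angular": [0, 0, 0.2], "claw": 8.8}, {"linear": [31.3, 37.2, 3], "angular": [0, 0, 0.2], "claw": 8.8}, {"linear": [31.3, 37.2, 3], "angular": [0, 0, 0.2], "claw": 8.8}, {"linear": [31.3, 37.2, 3], "angular": [0, 0, 0.2], "claw": 8.8}, {"linear": [31.3, 37.2, 3], "angular": [0, 0, 0.2], "claw": 8.8}]'

```text
t: 3.47
ee_pos: [0.5404, 0.029, 0.246]
tool_rot: [-180.0, -0.0, -55.1]
contact_force: [0.6, 0.0, 0.5]
opening: 0.0882
```

```bash
python3 -c "
from h import *
go((.523,-.247,.2),-55)"
```

```text
t 3.47 pos [0.5404 0.029  0.246 ] rpy [-179.97   -0.    -55.05] F [0.6 0.  0.5] Mz 0.04 open 0.0882
linear [21.63 17.24  4.59] n 28.0 ang [-0.    -0.    -0.001]
```

Request:
move_arm --plan '[{"linear": [21.6, 17.2, 2.6], "angular": [0, 0, 0], "claw": 8.8}, {"linear": [21.6, 17.2, 2.6], "angular": [0, 0, 0], "claw": 8.8}, {"linear": [21.6, 17.2, 2.6], "angular": [0, 0, 0], "claw": 8.8}, {"linear": [21.6, 17.2, 2.6], "angular": [0, 0, 0], "claw": 8.8}, {"linear": [21.6, 17.2, 2.6], "angular": [0, 0, 0], "claw": 8.8}]'

```text
t: 3.88
ee_pos: [0.5265, -0.1783, 0.2265]
tool_rot: [-180.0, -0.0, -55.1]
contact_force: [1.0, -0.1, -0.4]
opening: 0.088
```

```bash
python3 -c "
from h import *
go((.523,-.247,.22),-55)"
```

```text
t 3.88 pos [ 0.5265 -0.1783  0.2265] rpy [-1.7996e+02 -1.0000e-02 -5.5100e+01] F [ 1.  -0.1 -0.4] Mz -0.04 open 0.0880
linear [5.43 4.22 0.65] n 6.9 ang [-0.001 -0.    -0.002]
```

Request:
move_arm --plan '[{"linear": [5, 4, 1], "angular": [0, 0, 0], "claw": 8.8}, {"linear": [5, 4, 1], "angular": [0, 0, 0], "claw": 8.8}, {"linear": [5, 4, 1], "angular": [0, 0, 0], "claw": 8.8}, {"linear": [5, 4, 1], "angular": [0, 0, 0], "claw": 8.8}]'

```text
t: 4.22
ee_pos: [0.522, -0.2415, 0.2159]
tool_rot: [180.0, 0.1, -55.4]
contact_force: [-0.2, 0.5, 0.2]
opening: 0.0879
```

```bash
python3 - <<'E'
import cv2,pickle,numpy as np
from h import *
st=status.sense();a=cams.grab_frame('wrist')[:,:,::-1].copy();cv2.imwrite('pics/w4.png',a);pickle.dump(st,open('w4.pkl','wb'))
print(boxes_of('wrist','lid_bar'))
c=KRt('wrist',st)
for X in [(.523,-.247,.065),(.5454,-.231,.065),(.5,-.263,.065)]: print(proj(c,X))
go((.523,-.247,.05),-55)
E
```

```text
[{'bbox': [220.3, 129.4, 110.3, 108.9], 'conf': 0.93}, {'bbox': [65.9, 35.2, 125.0, 118.5], 'conf': 0.9}, {'bbox': [0.3, 0.0, 64.3, 31.4], 'conf': 0.82}, {'bbox': [186.4, 1.4, 110.1, 44.0], 'conf': 0.77}]
[274.8581834  197.37419751]
[274.54736995 165.16234824]
[274.75776964 228.44449011]
t 4.32 pos [ 0.5225 -0.24    0.2165] rpy [-1.7997e+02  4.0000e-02 -5.5270e+01] F [-0.2 -0.2 -0.1] Mz -0.01 open 0.0876
linear [ 0.62  0.37 16.65] n 16.7 ang [-0.     0.001 -0.005]
```

View pics/w4.png

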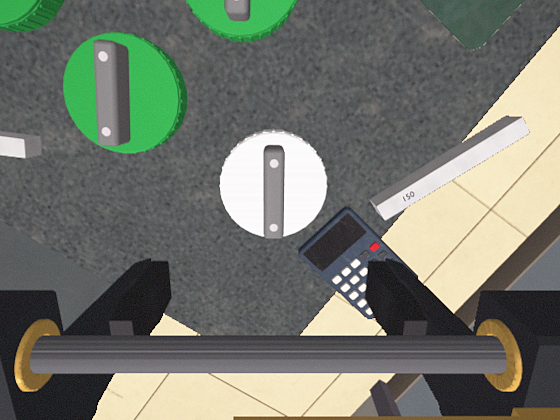

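Request:
move_arm --plan '[{"linear": [0.5, 0.3, 14], "angular": [0, 0, 0], "claw": 5.5}, {"linear": [0.5, 0.3, 14], "angular": [0, 0, 0], "claw": 5.5}, {"linear": [0.5, 0.3, 14], "angular": [0, 0, 0], "claw": 5.5}, {"linear": [0.5, 0.3, 14], "angular": [0, 0, 0], "claw": 5.5}, {"linear": [0.5, 0.3, 14], "angular": [0, 0, 0], "claw": 5.5}]'

```text
t: 4.73
ee_pos: [0.5192, -0.2431, 0.0713]
tool_rot: [179.8, 0.5, -55.2]
contact_force: [-1.2, 0.5, 1.1]
opening: 0.057
```

```bash
python3 -c "
from h import *
go((.5237,-.2465,.036),-55)"
```

```text
t 4.73 pos [ 0.5192 -0.2431  0.0713] rpy [179.75   0.52 -55.2 ] F [-1.2  0.5  1.1] Mz 0.03 open 0.0570
linear [ 0.56 -0.19  3.53] n 3.6 ang [ 0.004  0.009 -0.004]
```

Request:
move_arm --plan '[{"linear": [0.1, 0, 2], "angular": [0, 0, 0], "claw": 5}, {"linear": [0.1, 0, 4], "angular": [0, 0, 0], "claw": 5}, {"linear": [0.1, 0, 4], "angular": [0, 0, 0], "claw": 5}, {"linear": [0.1, 0, 4], "angular": [0, 0, 0], "claw": 5}]'

```text
t: 5.07
ee_pos: [0.5238, -0.2469, 0.0374]
tool_rot: [-180.0, 0.0, -55.3]
contact_force: [0.1, -0.3, 1.2]
opening: 0.0503
```

```bash
python3 -c "
from h import *
go((.5237,-.2465,.036),-55)"
```

```text
t 5.07 pos [ 0.5238 -0.2469  0.0374] rpy [-1.7999e+02  1.0000e-02 -5.5290e+01] F [ 0.1 -0.3  1.2] Mz 0.01 open 0.0503
linear [-0.04 -0.02  0.14] n 0.1 ang [-0.     0.    -0.005]
```

Close.

Request:
move_arm --plan '[{"linear": [0, 0, 0.1], "angular": [0, 0, 0], "claw": 1}, {"linear": [0, 0, 0.1], "angular": [0, 0, 0], "claw": 1}, {"linear": [0, 0, 0.1], "angular": [0, 0, 0], "claw": 1}, {"linear": [0, 0, 0.1], "angular": [0, 0, 0], "claw": 1}, {"linear": [0, 0, 0.1], "angular": [0, 0, 0], "claw": 1}]'

```text
t: 5.48
ee_pos: [0.5236, -0.2481, 0.0363]
tool_rot: [-180.0, -0.0, -55.4]
contact_force: [-1.2, 1.5, 0.1]
opening: 0.0191
```

Request:
move_arm --plan '[{"linear": [0, 0, 0], "angular": [0, 0, 0], "claw": 1}, {"linear": [0, 0, 0], "angular": [0, 0, 0], "claw": 1}, {"linear": [0, 0, -4], "angular": [0, 0, 0], "claw": 1}, {"linear": [0, 0, -8], "angular": [0, 0, 0], "claw": 1}, {"linear": [0, 0, -12], "angular": [0, 0, 0], "claw": 1}]'

```text
t: 5.9
ee_pos: [0.5216, -0.2473, 0.1547]
tool_rot: [179.9, 0.2, -55.4]
contact_force: [1.3, 0.3, -2.6]
opening: 0.0177
```

```bash
python3 -c "
from h import *
go((.553,.238,.22),20)"
```

```text
t 5.90 pos [ 0.5216 -0.2473  0.1547] rpy [179.88   0.22 -55.42] F [ 1.3  0.3 -2.6] Mz 0.05 open 0.0177
linear [-38.2  -30.12  -6.45] n 49.1 ang [-1.000e-03  5.000e-03 -1.316e+00]
```

Request:
move_arm --plan '[{"linear": [-38, -30, -6.5], "angular": [0, 0, -1.4], "claw": 1}, {"linear": [-38, -30, -6.5], "angular": [0, 0, -1.4], "claw": 1}, {"linear": [-38, -30, -6.5], "angular": [0, 0, -1.4], "claw": 1}, {"linear": [-38, -30, -6.5], "angular": [0, 0, -1.4], "claw": 1}, {"linear": [-38, -30, -6.5], "angular": [0, 0, -1.4], "claw": 1}]'

```text
t: 6.32
ee_pos: [0.5357, -0.0404, 0.1827]
tool_rot: [180.0, 0.0, -19.3]
contact_force: [0.9, 0.2, -2.8]
opening: 0.0181
```

```bash
python3 -c "
from h import *
go((.553,.238,.22),25)"
```

```text
t 6.32 pos [ 0.5357 -0.0404  0.1827] rpy [ 1.7998e+02  5.0000e-02 -1.9300e+01] F [ 0.9  0.2 -2.8] Mz -0.03 open 0.0181
linear [ -7.57 -26.85  -3.73] n 28.1 ang [-0.     0.001 -0.773]
```

Request:
move_arm --plan '[{"linear": [-7.5, -26.5, -3.7], "angular": [0, 0, -0.77], "claw": 1}, {"linear": [-7.5, -26.5, -3.7], "angular": [0, 0, -0.77], "claw": 1}, {"linear": [-7.5, -26.5, -3.7], "angular": [0, 0, -0.77], "claw": 1}, {"linear": [-7.5, -26.5, -3.7], "angular": [0, 0, -0.77], "claw": 1}, {"linear": [-7.5, -26.5, -3.7], "angular": [0, 0, -0.77], "claw": 1}]'

```text
t: 6.73
ee_pos: [0.5494, 0.1659, 0.2102]
tool_rot: [180.0, 0.1, 16.6]
contact_force: [1.1, -0.4, -3.1]
opening: 0.0179
```

```bash
python3 -c "
from h import *
go((.553,.238,.21),25)"
```

```text
t 6.73 pos [0.5494 0.1659 0.2102] rpy [1.7999e+02 7.0000e-02 1.6570e+01] F [ 1.1 -0.4 -3.1] Mz 0.03 open 0.0179
linear [ 2.4  -6.81  0.02] n 7.2 ang [ 0.     0.001 -0.147]
```

Request:
move_arm --plan '[{"linear": [2.2, -6.3, 0.5], "angular": [0, 0, -0.13], "claw": 1}, {"linear": [2.2, -6.3, 0.5], "angular": [0, 0, -0.13], "claw": 1}, {"linear": [2.2, -6.3, 0.5], "angular": [0, 0, -0.13], "claw": 1}, {"linear": [2.2, -6.3, 0.5], "angular": [0, 0, -0.13], "claw": 1}]'

```text
t: 7.07
ee_pos: [0.5529, 0.2317, 0.2045]
tool_rot: [180.0, 0.1, 23.8]
contact_force: [0.5, 0.2, -1.6]
opening: 0.0177
```

```bash
python3 - <<'E'
from h import *
import cv2
for n in ['side','wrist','top']:
    st=status.sense();a=cams.grab_frame(n)[:,:,::-1];cv2.imwrite(f'pics/{n}5.png',a)
    if n=='wrist': c=KRt(n,st);print(proj(c,st['ee_pos']+[0,0,.029]),'rivet mid at TCP')
a=cv2.imread('pics/side5.png')[100:240,170:320];b=cv2.imread('pics/wrist5.png')[60:340,100:400]
cv2.imwrite('pics/s5.png',cv2.resize(a,None,fx=4,fy=4,interpolation=cv2.INTER_CUBIC));cv2.imwrite('pics/ww5.png',cv2.resize(b,None,fx=2,fy=2))
go((.553,.238,.21),25)
E
```

```text
[266.92914297 317.73320798] rivet mid at TCP
t 7.22 pos [0.5534 0.2294 0.2052] rpy [1.7997e+02 8.0000e-02 2.3600e+01] F [ 0.1 -0.5 -2.7] Mz -0.02 open 0.0176
linear [ 0.31 -0.8  -0.48] n 1.0 ang [ 0.001  0.001 -0.024]
```

View pics/s5.png

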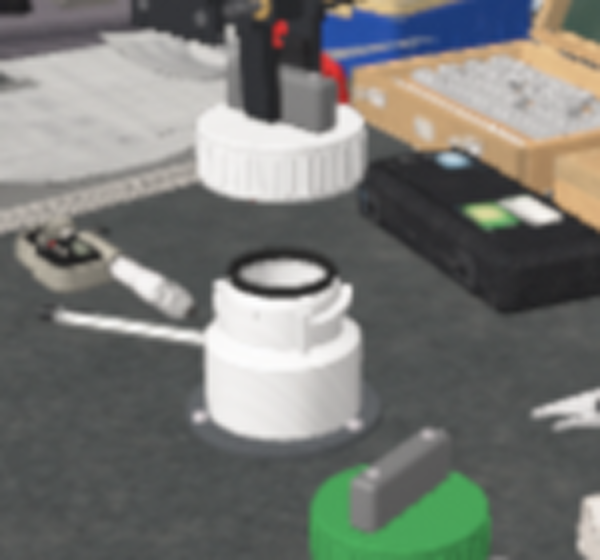

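View pics/ww5.png

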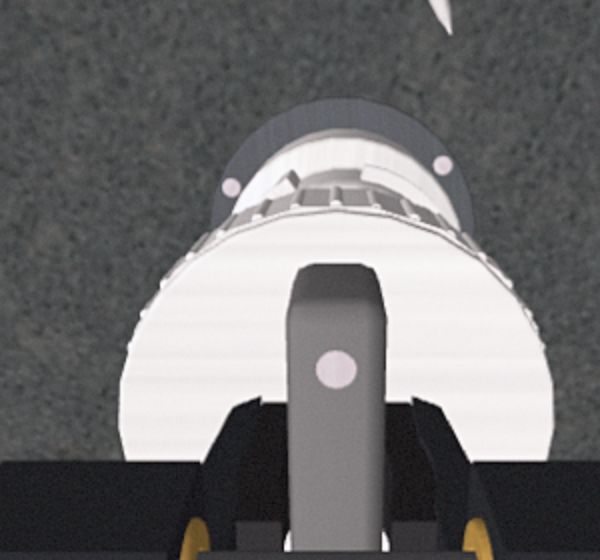

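```bash
python3 - <<'E'
from h import *
st=status.sense();c=KRt('wrist',st)
R0=Ro.from_euler('xyz',st['tool_rot'],degrees=True)
for h in (.027,.029,.031):
    print(R0.inv().apply(onz(c,(268,245),st['ee_pos'][2]+h)-st['ee_pos'])*1000)
E
```

```text
[  0.31147546 -28.42053446 -27.0154561 ]
[  0.3099697  -29.25161946 -29.01589407]
[  0.30846395 -30.08270446 -31.01633204]
```

Request:
move_arm --plan '[{"linear": [0.26, -0.78, 2], "angular": [0, 0, 0], "claw": 1}, {"linear": [0.26, -0.78, 4.2], "angular": [0, 0, 0], "claw": 1}, {"linear": [0.26, -0.78, 4.2], "angular": [0, 0, 0], "claw": 1}, {"linear": [0.26, -0.78, 4.2], "angular": [0, 0, 0], "claw": 1}, {"linear": [0.26, -0.78, 4.2], "angular": [0, 0, 0], "claw": 1}]'

```text
t: 7.63
ee_pos: [0.5535, 0.2379, 0.1647]
tool_rot: [180.0, -0.0, 23.6]
contact_force: [0.6, -0.3, -1.1]
opening: 0.0178
```

```bash
python3 - <<'E'
from h import *
import cv2
n='side';a=cams.grab_frame(n)[:,:,::-1];cv2.imwrite(f'pics/{n}6.png',a)
a=a[100:240,170:320]
cv2.imwrite('pics/s6.png',cv2.resize(a,None,fx=4,fy=4,interpolation=cv2.INTER_CUBIC))
go((.5526,.2377,.144),23.6)
E
```

```text
t 7.68 pos [0.554  0.2383 0.1654] rpy [ 1.7999e+02 -1.1000e-01  2.3590e+01] F [ 0.5  0.4 -3.3] Mz -0.02 open 0.0179
linear [-0.16  0.    2.13] n 2.1 ang [ 0.    -0.002 -0.   ]
```

View pics/s6.png

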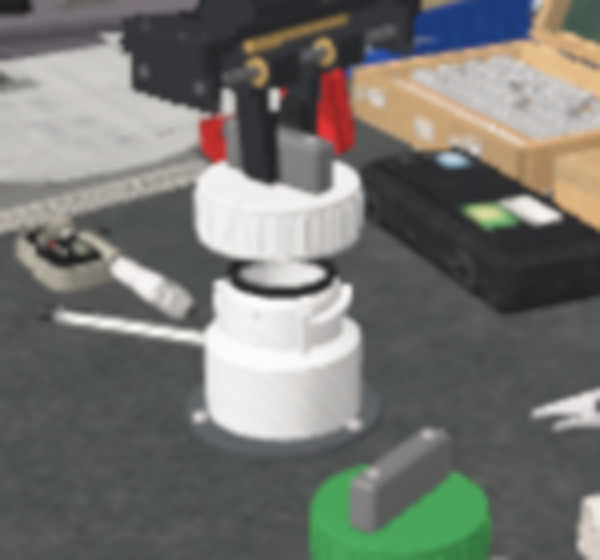

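```bash
python3 - <<'E'
from h import *
S=KRt('side')
for X in [(.5526,.2377,.104),(.553,.238,.162),(.5526,.2377,.04)]: print(X,(proj(S,X)-[170,100])*4)
go((.5526,.2377,.144),23.6)
E
```

```text
(0.5526, 0.2377, 0.104) [277.30998472 264.37600595]
(0.553, 0.238, 0.162) [276.33036686 176.39459879]
(0.5526, 0.2377, 0.04) [278.77792635 356.41452375]
t 7.68 pos [0.554  0.2383 0.1654] rpy [ 1.7999e+02 -1.1000e-01  2.3590e+01] F [ 0.5  0.4 -3.3] Mz -0.02 open 0.0179
linear [-0.16  0.    2.13] n 2.1 ang [ 0.    -0.002 -0.   ]
```

Request:
move_arm --plan '[{"linear": [0, 0, 1.5], "angular": [0, 0, 0], "claw": 1}, {"linear": [0, 0, 2.5], "angular": [0, 0, 0], "claw": 1}, {"linear": [0, 0, 3.2], "angular": [0, 0, 0], "claw": 1}, {"linear": [0, 0, 3.5], "angular": [0, 0, 0], "claw": 1}, {"linear": [0, 0, 3.5], "angular": [0, 0, 0], "claw": 1}]'

```text
t: 8.1
ee_pos: [0.5524, 0.2386, 0.128]
tool_rot: [180.0, 0.1, 23.7]
contact_force: [-0.2, 0.2, -2.9]
opening: 0.0178
```

```bash
python3 - <<'E'
from h import *
go((.5535,.238,.12),23.6)
E
```

```text
t 8.10 pos [0.5524 0.2386 0.128 ] rpy [1.800e+02 1.000e-01 2.366e+01] F [-0.2  0.2 -2.9] Mz -0.02 open 0.0178
linear [0.08 0.1  0.8 ] n 0.8 ang [0.    0.002 0.001]
```

Request:
move_arm --plan '[{"linear": [0, 0, 0.3], "angular": [0, 0, 0], "claw": 1}, {"linear": [0, 0, 0.6], "angular": [0, 0, 0], "claw": 1}, {"linear": [0, 0, 0.6], "angular": [0, 0, 0], "claw": 1}]'

```text
t: 8.35
ee_pos: [0.5539, 0.24, 0.1247]
tool_rot: [-179.9, -0.2, 23.7]
contact_force: [-2.6, 1.9, 3.6]
opening: 0.0177
```

Request:
move_arm --plan '[{"linear": [0, 0, 0], "angular": [0, 0, 0], "claw": 2.2}, {"linear": [0, 0, 0], "angular": [0, 0, 0], "claw": 2.2}, {"linear": [0, 0, 0], "angular": [0, 0, 0], "claw": 2.2}, {"linear": [0, 0, 0], "angular": [0, 0, 0], "claw": 2.2}]'

```text
t: 8.68
ee_pos: [0.5531, 0.2389, 0.123]
tool_rot: [180.0, -0.0, 23.7]
contact_force: [0.4, -0.2, 0.2]
opening: 0.022
```

```bash
cat > look.py <<'E'
from h import *
import cv2,sys
k=sys.argv[1]
a=cams.grab_frame('side')[:,:,::-1]
st=status.sense();b=cams.grab_frame('wrist')[:,:,::-1]
A=cv2.resize(a[110:220,180:300],None,fx=3.6,fy=3.6,interpolation=cv2.INTER_CUBIC)
B=cv2.resize(b[100:380,100:430],(396,336))
o=np.zeros((396,830,3),np.uint8);o[:A.shape[0],:A.shape[1]]=A;o[:336,434:830]=B
cv2.imwrite(f'pics/l{k}.png',o[:,:800] if 0 else cv2.resize(o,(798,381)));cv2.imwrite(f'pics/lw{k}.png',b);cv2.imwrite(f'pics/ls{k}.png',a)
go(st['ee_pos'])
E
python3 look.py 1
```

```text
t 8.78 pos [0.553  0.2389 0.1229] rpy [180.    -0.    23.66] F [ 0.7 -0.5  0.2] Mz 0.01 open 0.0217
linear [ 0.01 -0.   -0.01] n 0.0 ang [ 0. -0. -0.]
```

View pics/l1.png

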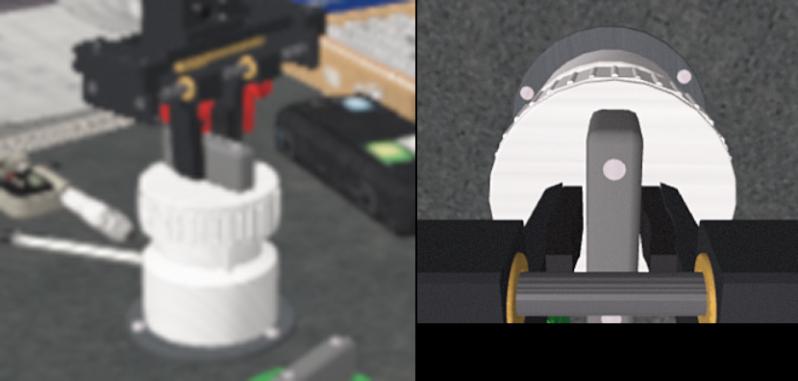

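Request:
move_arm --plan '[{"linear": [0, 0, -0.3], "angular": [0, 0, -0.09], "claw": 2.1}, {"linear": [0, 0, -0.3], "angular": [0, 0, -0.18], "claw": 2.1}, {"linear": [0, 0, -0.3], "angular": [0, 0, -0.27], "claw": 2.1}, {"linear": [0, 0, -0.3], "angular": [0, 0, -0.36], "claw": 2.1}, {"linear": [0, 0, -0.3], "angular": [0, 0, -0.45], "claw": 2.1}]'

```text
t: 9.2
ee_pos: [0.554, 0.2392, 0.1273]
tool_rot: [179.9, -0.1, 49.6]
contact_force: [-0.3, -0.0, 5.6]
opening: 0.0209
```

```bash
python3 look.py 2
```

```text
t 9.30 pos [0.5538 0.2391 0.1273] rpy [ 1.7995e+02 -9.0000e-02  4.9560e+01] F [-0.7  0.1  1.9] Mz -0.03 open 0.0213
linear [ 0.01  0.01 -0.02] n 0.0 ang [ 0.001 -0.002 -0.   ]
```

View pics/l2.png

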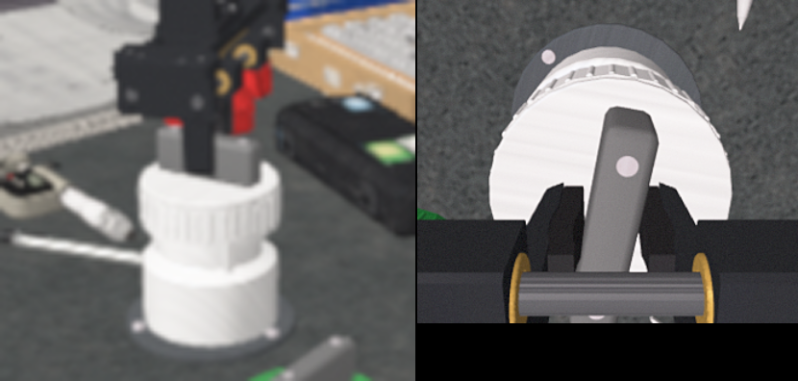

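Request:
move_arm --plan '[{"linear": [0, 0, -0.3], "angular": [0, 0, -0.09], "claw": 2.1}, {"linear": [0, 0, -0.3], "angular": [0, 0, -0.18], "claw": 2.1}, {"linear": [0, 0, -0.3], "angular": [0, 0, -0.27], "claw": 2.1}, {"linear": [0, 0, -0.3], "angular": [0, 0, -0.27], "claw": 2.1}]'

```text
t: 9.63
ee_pos: [0.5529, 0.2387, 0.1287]
tool_rot: [-180.0, 0.0, 65.0]
contact_force: [0.3, 0.7, 1.2]
opening: 0.0207
```

```bash
python3 look.py 3
```

```text
t 9.73 pos [0.5528 0.2388 0.1286] rpy [-1.7999e+02  2.0000e-02  6.4760e+01] F [0.3 0.6 0.6] Mz 0.07 open 0.0211
linear [-0.  0. -0.] n 0.0 ang [-0.  0. -0.]
```

View pics/l3.png

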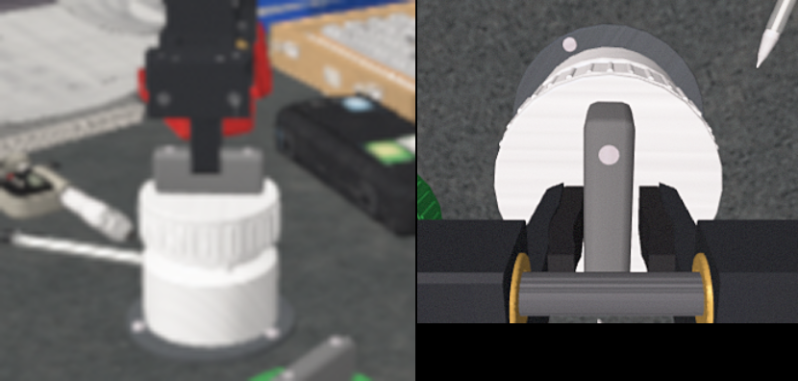

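```bash
python3 - <<'E'
from h import *
import cv2
st=status.sense();c=KRt('wrist',st);R0=Ro.from_euler('xyz',st['tool_rot'],degrees=True)
b=cv2.imread('pics/lw3.png')
for z in np.arange(-.0,-.03,-.003):
    # lid centre on TCP axis-ish
    X=st['ee_pos']+R0.apply([0,-.029,-.029])+[0,0,z]; print(round(z,3),proj(c,X).round(1))
cv2.imwrite('pics/c3.png',cv2.resize(b[180:300,200:340],None,fx=4,fy=4))
S=KRt('side')
for z in (.138,.133,.128,.124,.120): print('side bar centre z',z,proj(S,(.5535,.239,z)).round(1), 'ltop',proj(S,(.5535,.239,z-.016)).round(1))
s=cv2.imread('pics/ls3.png');s1=cv2.imread('pics/ls1.png')
cv2.imwrite('pics/s3.png',cv2.resize(np.hstack([s1[120:200,205:275],s[120:200,205:275]]),None,fx=5.5,fy=5.5,interpolation=cv2.INTER_CUBIC))
E
```

```text
-0.0 [265.8 244.8]
-0.003 [265.9 241.5]
-0.006 [265.9 238.4]
-0.009 [266.  235.5]
-0.012 [266.  232.6]
-0.015 [266.1 229.9]
-0.018 [266.1 227.3]
-0.021 [266.1 224.8]
-0.024 [266.2 222.4]
-0.027 [266.2 220.1]
side bar centre z 0.138 [239.3 153.1] ltop [239.4 159.2]
side bar centre z 0.133 [239.3 155. ] ltop [239.4 161. ]
side bar centre z 0.128 [239.3 156.9] ltop [239.4 162.9]
side bar centre z 0.124 [239.3 158.4] ltop [239.4 164.4]
side bar centre z 0.12 [239.4 159.9] ltop [239.5 165.9]
```

View pics/s3.png

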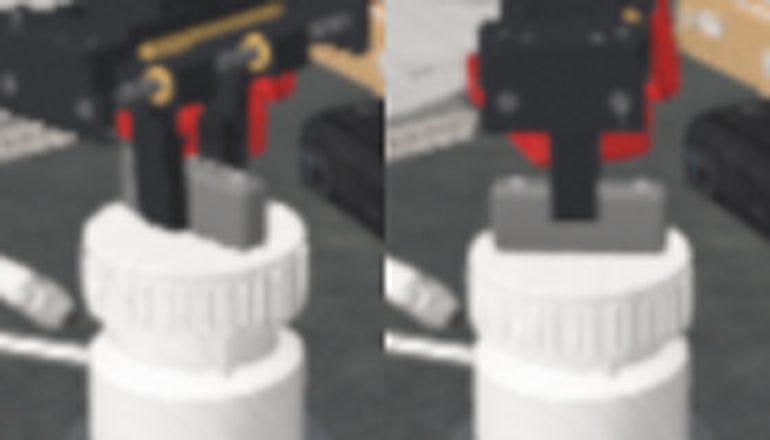

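View pics/c3.png

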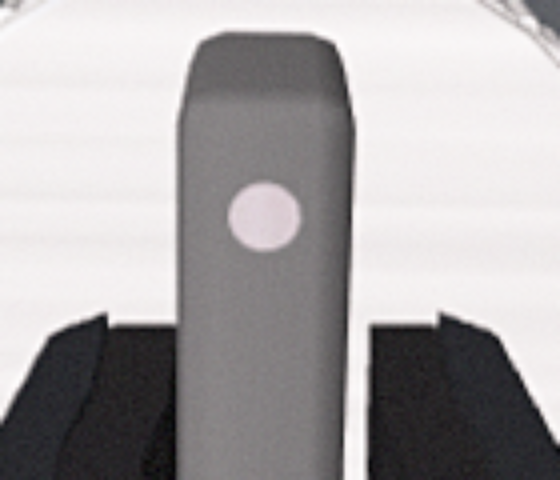

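Request:
move_arm --plan '[{"linear": [0, 0, 0.6], "angular": [0, 0, 0], "claw": 2.1}, {"linear": [0, 0, 1.2], "angular": [0, 0, 0.1], "claw": 2.1}, {"linear": [0, 0, 1.2], "angular": [0, 0, 0.2], "claw": 2.1}, {"linear": [0, 0, 1.2], "angular": [0, 0, 0.3], "claw": 2.1}, {"linear": [0, 0, 1.2], "angular": [0, 0, 0.4], "claw": 2.1}]'

```text
t: 10.15
ee_pos: [0.5521, 0.2384, 0.1156]
tool_rot: [-180.0, 0.1, 41.6]
contact_force: [0.6, -0.5, -1.8]
opening: 0.0209
```

Request:
move_arm --plan '[{"linear": [0, 0, 0], "angular": [0, 0, 0.1], "claw": 2.1}, {"linear": [0, 0, 0], "angular": [0, 0, 0.2], "claw": 2.1}, {"linear": [0, 0, 0], "angular": [0, 0, 0.3], "claw": 2.1}, {"linear": [0, 0, 0], "angular": [0, 0, 0.4], "claw": 2.1}]'

```text
t: 10.48
ee_pos: [0.5521, 0.2385, 0.1151]
tool_rot: [180.0, 0.1, 18.7]
contact_force: [2.4, 1.4, -5.7]
opening: 0.0211
```

```bash
python3 look.py 4
```

```text
t 10.58 pos [0.5521 0.2386 0.1151] rpy [1.7998e+02 1.2000e-01 1.9010e+01] F [ 1.3  0.6 -5.6] Mz 0.06 open 0.0211
linear [0. 0. 0.] n 0.0 ang [0.    0.002 0.   ]
```

View pics/l4.png

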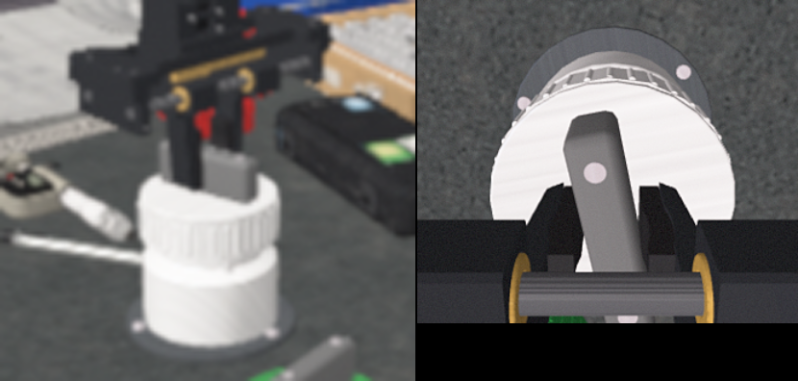

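Request:
move_arm --plan '[{"linear": [0, 0, 0], "angular": [0, 0, 0.1], "claw": 2.1}, {"linear": [0, 0, 0], "angular": [0, 0, 0.2], "claw": 2.1}, {"linear": [0, 0, 0], "angular": [0, 0, 0.3], "claw": 2.1}, {"linear": [0, 0, 0], "angular": [0, 0, 0.4], "claw": 2.1}]'

```text
t: 10.92
ee_pos: [0.5518, 0.2387, 0.1137]
tool_rot: [179.9, 0.1, -3.9]
contact_force: [4.4, 2.9, -15.5]
opening: 0.0215
```

```bash
python3 look.py 5
```

```text
t 11.02 pos [0.5519 0.2387 0.1134] rpy [ 1.7994e+02  1.2000e-01 -3.7700e+00] F [  6.    2.2 -15.5] Mz 0.28 open 0.0212
linear [-0.01 -0.   -0.  ] n 0.0 ang [0.001 0.002 0.   ]
```

View pics/l5.png

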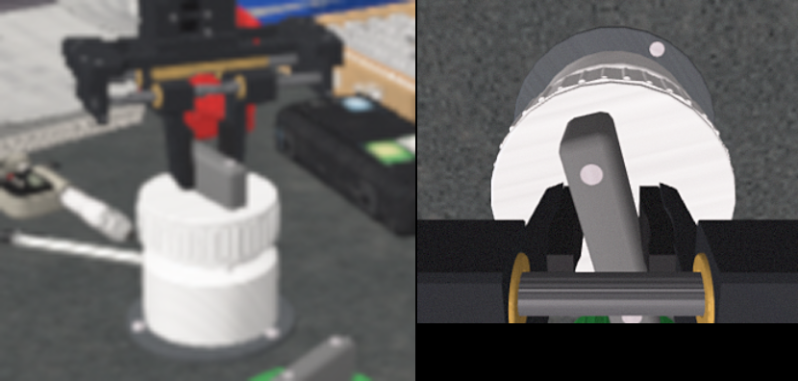

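Request:
move_arm --plan '[{"linear": [0, 0, 0.2], "angular": [0, 0, -0.05], "claw": 2.1}, {"linear": [0, 0, 0.3], "angular": [0, 0, 0.05], "claw": 2.1}, {"linear": [0, 0, 0.35], "angular": [0, 0, 0.15], "claw": 2.1}, {"linear": [0, 0, 0.4], "angular": [0, 0, 0.25], "claw": 2.1}, {"linear": [0, 0, 0.45], "angular": [0, 0, 0.35], "claw": 2.1}]'

```text
t: 11.43
ee_pos: [0.5534, 0.239, 0.1123]
tool_rot: [180.0, -0.1, -23.8]
contact_force: [0.4, 0.7, 1.5]
opening: 0.024
```

```bash
python3 look.py 6
```

```text
t 11.53 pos [0.5534 0.2391 0.1123] rpy [ 1.800e+02 -7.000e-02 -2.362e+01] F [ 2.  -0.  -2.2] Mz 1.34 open 0.0242
linear [-0.  0.  0.] n 0.0 ang [ 0.    -0.001 -0.   ]
```

View pics/l6.png

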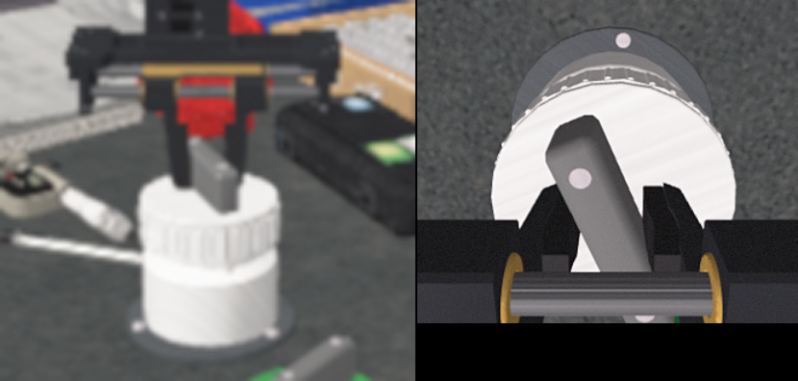

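Request:
move_arm --plan '[{"linear": [0, 0, 0], "angular": [0, 0, -0.12], "claw": 2.6}, {"linear": [0, 0, 0], "angular": [0, 0, -0.24], "claw": 3}, {"linear": [0, 0, -0.1], "angular": [0, 0, -0.3], "claw": 4}, {"linear": [0, 0, -0.5], "angular": [0, 0, -0.3], "claw": 5}, {"linear": [0, 0, -1], "angular": [0, 0, -0.3], "claw": 5}]'

```text
t: 11.95
ee_pos: [0.5527, 0.2389, 0.1225]
tool_rot: [180.0, 0.0, -6.7]
contact_force: [-0.6, 0.1, -0.4]
opening: 0.0479
```

Request:
move_arm --plan '[{"linear": [0, 0, -4], "angular": [0, 0, 0], "claw": 6}, {"linear": [0, 0, -8], "angular": [0, 0, 0], "claw": 8}, {"linear": [0, 0, -12], "angular": [0, 0, 0], "claw": 8.8}, {"linear": [0, 0, -13], "angular": [0, 0, 0], "claw": 8.8}, {"linear": [0, 0, -13], "angular": [0, 0, 0], "claw": 8.8}]'

```text
t: 12.37
ee_pos: [0.5559, 0.2401, 0.2589]
tool_rot: [-179.7, -0.5, -6.7]
contact_force: [-0.0, 0.2, -0.1]
opening: 0.0815
```

```bash
python3 - <<'E'
from h import *
import cv2,pickle
for n in ['side','top','wrist']:
    st=status.sense();a=cams.grab_frame(n)[:,:,::-1];cv2.imwrite(f'pics/{n}7.png',a)
pickle.dump(st,open('w7.pkl','wb'))
go(st['ee_pos'])
a=cv2.imread('pics/side7.png')[120:210,190:290];b=cv2.imread('pics/top7.png')[160:260,130:230]
c=cv2.imread('pics/wrist7.png')
cv2.imwrite('pics/st7.png',np.hstack([cv2.resize(a,(400,360),interpolation=cv2.INTER_CUBIC),cv2.resize(b,(360,360),interpolation=cv2.INTER_CUBIC)]))
E
```

```text
t 12.52 pos [0.552  0.2385 0.2508] rpy [ 1.7994e+02  1.2000e-01 -6.7200e+00] F [-0.2 -0.  -1. ] Mz -0.03 open 0.0879
linear [ 0.08 -0.05 -0.17] n 0.2 ang [0.001 0.002 0.   ]
```

View pics/st7.png

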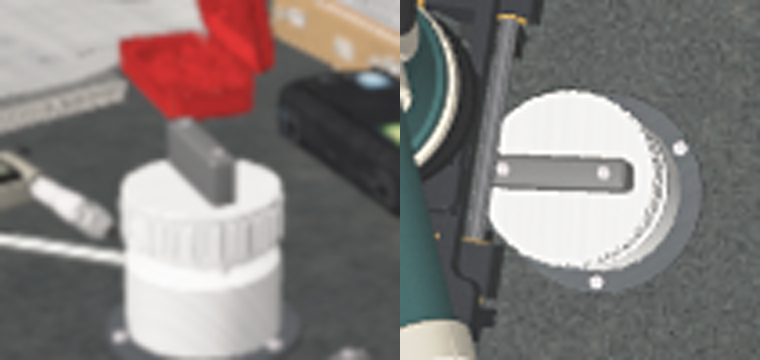

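View pics/wrist7.png

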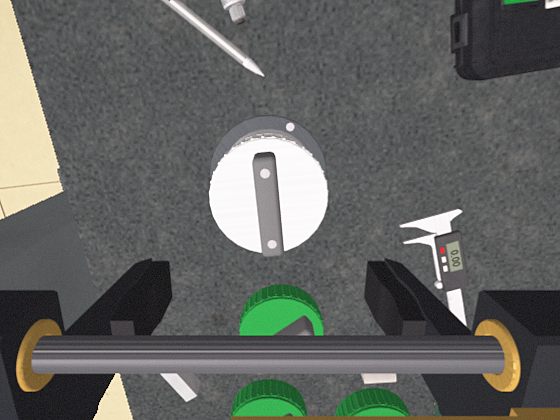

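```bash
python3 - <<'E'
from h import *
import cv2,pickle
def blobs(f,x0,y0,x1,y1):
    a=cv2.imread(f)[y0:y1,x0:x1];g=a.min(2).astype(int)
    # rivets: bright pinkish in grey bar: find bright blob surrounded by gray
    m=((g>170)).astype(np.uint8);n,l,s,c=cv2.connectedComponentsWithStats(m)
    return [(s[i,4],(c[i]+[x0,y0]).round(2)) for i in range(1,n) if 15<s[i,4]<150]
print(blobs('pics/w4.png',255,140,295,245));print(blobs('pics/wrist7.png',250,150,290,258))
a=cv2.imread('pics/side7.png')[135:200,205:270]
cv2.imwrite('pics/s7.png',cv2.resize(a,None,fx=9,fy=9,interpolation=cv2.INTER_CUBIC))
E
```

```text
[(np.int32(64), array([273.77, 163.05])), (np.int32(56), array([273.23, 227.39]))]
[(np.int32(81), array([264.49, 173.06])), (np.int32(69), array([271.54, 243.86]))]
```

View pics/s7.png

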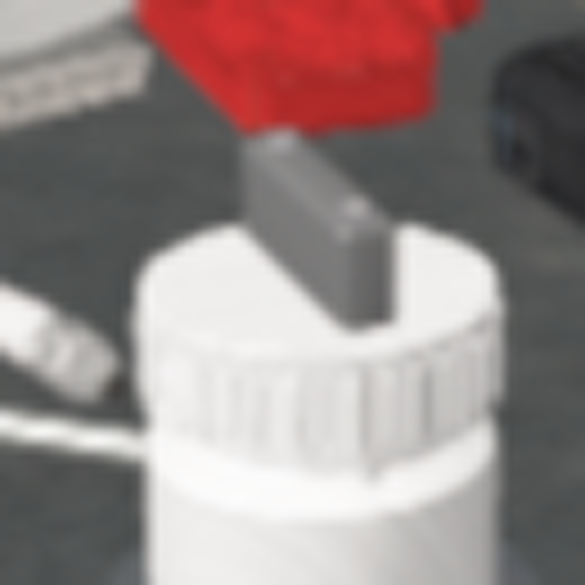

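```bash
python3 - <<'E'
from h import *
import pickle
W=KRt('wrist',pickle.load(open('w7.pkl','rb')));W4=KRt('wrist',pickle.load(open('w4.pkl','rb')));T=KRt('top');S=KRt('side')
def sp(c,p,q,z): return np.linalg.norm(onz(c,p,z)-onz(c,q,z))
L=sp(W4,(273.77,163.05),(273.23,227.39),.065);print('L',L)
for z in (.133,.135,.137,.139,.141,.143): print(z,sp(W,(264.49,173.06),(271.54,243.86),z))
f=lambda p:(205+p[0]/9,135+p[1]/9)
# far rivet side (282,143), near (357,207)
a=[(W,(264.49,173.06)),(W,(271.54,243.86))];t=[(T,(158.6,207.5)),(T,(186.4,208.1))];s=[(S,f((282,141))),(S,f((357,206)))]
for i in (0,1):
    for j in (0,1):
        print(i,j,tri([a[i],s[j]]),tri([a[i],t[1-j] ]))
g=[onz(W,p[1],.136) for p in a];print(g,(g[0]+g[1])/2)
E
```

```text
L 0.05631949540424137
0.133 0.05696546553119393
0.135 0.0565370259609754
0.137 0.05610858639075687
0.139 0.05568014682053831
0.141 0.05525170725031981
0.143 0.05482326768010123
0 0 (array([0.55451807, 0.26437175, 0.13549165]), [0.0012, 0.0012]) (array([0.55658676, 0.23795979, 0.01048052]), [0.0076, 0.0076])
0 1 (array([0.56318935, 0.25692698, 0.11683591]), [0.0112, 0.0112]) (array([0.55259487, 0.26506724, 0.13562085]), [0.0008, 0.0008])
1 0 (array([0.54580111, 0.21861214, 0.1536253 ]), [0.0075, 0.0075]) (array([0.55169583, 0.2092863 , 0.13734563]), [0.0005, 0.0005])
1 1 (array([0.55350774, 0.20822251, 0.13640682]), [0.0014, 0.0014]) (array([0.54943861, 0.24267599, 0.21608369]), [0.0058, 0.0058])
[array([0.55337814, 0.26491789, 0.136     ]), array([0.55216783, 0.20860809, 0.136     ])] [0.55277298 0.23676299 0.136     ]
```

```bash
python3 -c "
from h import *
go((.55,.24,.25));print(order.finish_job())"
```

```text
t 12.52 pos [0.552  0.2385 0.2508] rpy [ 1.7994e+02  1.2000e-01 -6.7200e+00] F [-0.2 -0.  -1. ] Mz -0.03 open 0.0879
linear [-0.22 -0.12  0.08] n 0.3 ang [0.001 0.002 0.   ]
the job is handed in; nothing more can be done
None
```

The canister is closed. I set the white lid level on the neck and turned it about 40° anticlockwise with loose fingers until it dropped, by about 13 mm in the side view. I then screwed it clockwise about 60–65° to the stop, opened the gripper and lifted clear. I handed the job in at 12.5 s of the 51 s allowed.

**Tightness:** At the stop the wrist torque rose to about 1.3 N m and the fingers were pushed open a little. That is well above the 0.4 N m needed to turn the lid, so I pressed somewhat past the stop before backing off. The lid stayed at the same angle afterwards.

**Height and level:** The top of the grip bar measured 135–137 mm from the wrist, side and top views. That puts the bar's centre about 24–25 mm above the rim, against 24 mm when tight. Both ends of the bar were within 2 mm of each other in height.

**Clear of everything:** Force readings at hand-in were close to zero. I moved nothing but the lid and stayed clear of the V-block, length bar and green lids, though I did not re-measure their positions at the end.

**Disagreements:**
- The seal's height first measured 95–99 mm, against 104 mm from your description. That was before the lid went on, so I placed the lid by position and contact instead.
- While screwing down, friction briefly pulled the fingers down with about 15 N. Lowering the tool cleared it.

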